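Seat nested strainer and cover on the drippings can, lift cover alone

ROBOT

A 6-joint arm with a two-finger parallel gripper is mounted at the origin on the work surface. World frame = base frame: x ahead of the robot, y to its left, z up, the work surface at z = 0. Lengths are in mm, angles in degrees, forces in N, time in s.
With the tool pointing down it reaches from about 275 to 750 mm from the base axis. Payload 10.2 kg.
Tool frame: the origin (TCP) lies at the very end of the fingers, on their centre line; the grasp point (between the pads) lies grip_point_offset behind it (grip_point_offset is the distance from the TCP to the grasp point, in mm); z points along the fingers, y is the direction in which the jaws open and shut (so a half turn about z gives the same grasp; the last joint's range is limited). The gripper opens to 85 mm and grips with 20 to 120 N. Pads are 22 mm wide; open, the fingers measure 114 mm over their backs; the gripper's body (76 mm by 85 mm) begins 54 mm behind the grasp point. The pads swing forward as they close: fully open they stand 13 mm farther back than shut.
Start: joints at [64.091, 17.928, 85.812, -0, 76.261, -12.8], TCP at [119.087, 511.321, 231.294] pointing down, gripper open.
Joint ranges: [-168.41, 168.41], [-55.51, 124.54], [10.69, 146.95], [-70.63, 250.63], [1, 178], [-165.06, 165.06]. Speed limits (degrees/s): [136.94, 136.94, 172.46, 180, 180, 180].

INTERFACE

Orientations are given as a 3x3 rotation matrix whose columns are the frame's x, y, z axes.
In Python, from workcell import get_obs, capture, hand_in, grip_point_offset gives the robot as it stands.
- The arm moves only by the shell command python3 -m creep 'ROWS' [OPENING] [FORCE]. ROWS is JSON, a list of rows, each a list of 4 numbers: the shift along the tool's x, y, z in m, then the turn about the tool's z in degrees. In form: [[tx, ty, tz, twist], ...]. A call has 1 to 10 rows; each row shifts and turns the commanded pose from where the row before left it, along the tool's axes as they then stand; what a row does not reach is not made up. A row lasts 1/12 s, in which the tool goes at most 41.7 mm and 7.16 degrees, less where a joint would pass 70% of its speed; a pose out of reach is approached as far as the arm can. A call is refused whole if a number of a shift passes 0.0417 or a number of a turn 7.16, either way. A call with a gripper value outside its range is refused whole. OPENING is the opening, from 0 (shut) to 1 (fully open), set as the call begins (- or left out, the last holds). The fingers move at their own pace and stop on an object; FORCE is the grip in N (left out, the last holds). Time passes only in rows, so rows that do not move let the fingers close. It gives the time, the measured TCP pose, the force and the opening at its end, in the units of the state.
- get_obs(): the state, without advancing time (a new reading comes with each control period).
- capture(name): name is "scene" or "top" or "wrist"; returns a dict with "image" (480x640x3 uint8, red, green, blue), "fovy" (degrees; the focal length in pixels is half the picture's height over the tangent of half this angle, whatever the lens; pixels are square), "cx", "cy" (the principal point, pixels), "R" (3x3) and "t" (3): a world point X has camera coordinates R X + t. Camera axes: x right, y down, z forward; pixel columns grow to the right and rows downward; lengths in mm; the calibration is good to about 2 mm. A picture is of the moment at which its call begins. There is no depth.
- hand_in(): hands the job in, once; it reports no verdict.
The state is a dict: "clock": time; "qpos": joint angles; "joint_velocities": joint speeds; "joint_torque": joint torques, N m; "tcp_pos": TCP position; "tcp_rot": TCP orientation; "ft_force": force on the tool from outside, world axes, zero at the start; "wrist_torque": the same for the moment, N m; "finger_gap": finger opening in mm.
Only numpy, scipy, OpenCV 4.12 (cv2) and the standard library are available. Lean on these libraries where they do the work, as an engineer would, in place of code of your own. Each camera call takes 0.05 s, during which the arm holds its last target.

TASK

Get the bacon-drippings can ready to pour into: pick up the strainer lid and its cover together, still nested, by the strainer's red knob, lower them onto the steel can until the strainer sits flat on the rim, and let go of it. Then take the cover alone by its black collar and lift it straight off, leaving the strainer seated, and finish still holding the cover level over the middle of the loaf pan, well above its rim and touching nothing else, so that it drips there. Do not drop the lids onto the can or part them before they are seated, and leave the can, the loaf pan, the ramekin, the glass stopper and the spoon where they stand.

Things in the scene. Friction and masses are not known exactly. Their poses are not given: they have to be found in the camera images.
- strainer_knob (a point): centre of the red knob (24 mm diameter, 22 mm tall, upright) on a 12 mm stem of the steel strainer lid, the inner lid; z up. The disc's top is 53 mm below this point. Nested, the knob's centre is 26 mm above the top of the cover's collar
- strainer_flange (a point): centre of the underside of the strainer's round flange (122 mm diameter, 4 mm thick), 57 mm below the knob's centre, on the same axis. Below the flange a solid plug, 105 mm diameter and 18 mm deep, tapering to 92 mm over its lowest 10 mm, goes into the can's mouth. Seated, this point coincides with can_rim
- strainer: the strainer lid, about 180 g (varies); origin at the centre of the underside of its plug, 18 mm below the flange's underside and 75 mm below the knob's centre, z up. It starts, under the cover, on a fixed 6 mm thick cork trivet 150 mm across
- cover_collar (a point): centre, half-way up, of the cover's black collar: a ring 48 mm outside, 36 mm inside diameter, 24 mm tall, that the strainer's knob passes through (6 mm clearance all round); z up. Nested, the cover (the outer lid) just rests on the strainer, with this point 38 mm below the knob's centre; gripping the collar lifts only the cover
- cover: the cover, an aluminium disc 132 mm across, about 110 g (varies), with a thin skirt that loosely surrounds the strainer's flange (2.5 mm play); origin at the centre of the skirt's lower edge, 25 mm below the collar's centre, z up. The disc's top is 13 mm above the origin, 12 mm below the collar's centre
- can_rim (a point): centre of the mouth of the upright steel drippings can with a red band, in the plane of its rim. Can 117 mm outside diameter, 112 mm inside, 100 mm tall, about 700 g, standing loose on the counter; z up
- can: the same can; origin at the centre of its underside, on the counter, z up
- loaf_pan_rim (a point): centre of the open top of the aluminium loaf pan, in the plane of its rim, 60 mm above the counter. Pan 115 mm along its own x, 215 mm along its own y, walls 3 mm; about 350 g, loose
- loaf_pan: the same loaf pan; origin at the centre of its underside, on the counter
- ramekin: white ceramic ramekin, 84 mm across, 45 mm tall, a bystander; origin at the centre of its underside
- stopper: green glass carafe stopper standing on its head, 48 mm across, 52 mm tall, a bystander; origin at the centre of its underside
- spoon: orange plastic serving spoon, 240 mm long, lying on the counter near the robot, a bystander; its own x runs along its length
Mind the look-alikes: they are no part of the job. What is shaped like the cover but yellow is not meant.

How it is judged (in metres and radians):
On the way, in this order (a step that is already met when the one before it is completed fails the run):
1. strainer and cover lifted off the trivet together, still nested (height (world z) of strainer_knob above 0.13 m and z of cover_collar in the frame of strainer_knob between -0.045 and -0.031 m and horizontal distance between cover_collar and strainer_knob below 0.01 m), for 0.2 s.
2. strainer seated on the can's rim with the cover still on it, and let go (z of strainer_flange in the frame of can_rim between -0.003 and 0.003 m and horizontal distance between strainer_flange and can_rim below 0.006 m and angle between strainer_flange's own z axis and vertical below 0.05 rad and z of cover_collar in the frame of strainer_knob between -0.045 and -0.031 m and horizontal distance between cover_collar and strainer_knob below 0.01 m and contact force between the fingers and strainer below 0.1 N and linear speed of strainer below 0.02 m/s), for 0.2 s.
3. cover lifted clear above the strainer's knob, the strainer still seated (z of strainer_flange in the frame of can_rim between -0.003 and 0.003 m and horizontal distance between strainer_flange and can_rim below 0.006 m and angle between strainer_flange's own z axis and vertical below 0.05 rad and z of cover_collar in the frame of strainer_knob above 0.037 m), for 0.1 s.
At the end, for the whole second after the job is handed in: Strainer seated (3 mm in height, 6 mm off-centre, 0.05 rad) in the upright can, untouched; the gripper holds the cover still, level to 0.2 rad, collar within 40 mm of the pan's middle and 55 mm or more above its rim, touching nothing else; can, pan, bystanders moved under 30 mm (z of strainer_flange in the frame of can_rim between -0.003 and 0.003 m and horizontal distance between strainer_flange and can_rim below 0.006 m and angle between each of strainer_flange, can_rim's own z axis and vertical below 0.05 rad and linear speed of each of strainer, cover below 0.03 m/s and horizontal distance between cover_collar and loaf_pan_rim below 0.04 m and z of cover_collar in the frame of loaf_pan_rim above 0.055 m and angle between cover_collar's own z axis and vertical below 0.2 rad and contact force between the fingers and cover above 1 N and contact force between cover and loaf_pan below 0.1 N and contact force between each of cover, the fingers and strainer below 0.1 N and contact force between cover and can below 0.1 N and distance of each of can, loaf_pan, ramekin, stopper, spoon from where it was at the start of the episode below 0.03 m); the arm keeps its last pose, push and grip.
It fails at once if the cover is parted from the strainer while the strainer is not seated on the can ((z of cover_collar in the frame of strainer_knob above -0.024 m or horizontal distance between cover_collar and strainer_knob above 0.03 m) and (z of strainer_flange in the frame of can_rim above 0.006 m or horizontal distance between strainer_flange and can_rim above 0.012 m)).
It fails at once if the strainer is dropped from more than 10 mm above its seat (contact force between the fingers and strainer below 0.05 N and z of strainer_flange in the frame of can_rim above 0.01 m and horizontal distance between strainer_flange and can_rim below 0.06 m).
It fails at once if the can is tipped or pushed more than 30 mm (distance of can from where it was at the start of the episode above 0.03 m or angle between can_rim's own z axis and vertical above 0.2 rad).
It fails at once if the loaf pan is pushed more than 30 mm (distance of loaf_pan from where it was at the start of the episode above 0.03 m).
It fails at once if the ramekin, stopper or spoon is pushed more than 30 mm (distance of any of ramekin, stopper, spoon from where it was at the start of the episode above 0.03 m).
It also fails if it takes over 48 s, if anything falls off the work surface, if the arm or the gripper's body presses on something with over 40 N, if the wrist force passes 120 N, or if a joint passes its speed limit or range.

## Working session

There is one attempt and no reset: what is moved stays moved. The work goes in short steps, Python scripts to look and compute and a shell command to move; the robot and the scene stay as the last step left them, time stands still between calls to the robot, and variables do not carry over. Pictures are saved under pics/ and viewed, and the job is handed in when it is done.

```bash
mkdir -p pics; cat > h.py <<'E'
import numpy as np, cv2, json
from workcell import get_obs, capture, hand_in, grip_point_offset
def snap(n,f):
    c=capture(n); cv2.imwrite('pics/'+f,cv2.cvtColor(c['image'],cv2.COLOR_RGB2BGR))
    import pickle; pickle.dump(c,open('pics/'+f[:-4]+'.pkl','wb')); return c
def load(f):
    import pickle; return pickle.load(open('pics/'+f+'.pkl','rb'))
def foc(c): return 240/np.tan(np.radians(c['fovy'])/2)
def ray(c,u,v,z):
    f=foc(c); d=np.array([(u-c['cx'])/f,(v-c['cy'])/f,1.]); R=np.array(c['R']);t=np.array(c['t'])
    o=-R.T@t; d=R.T@d; return o+d*(z-o[2])/d[2]
def proj(c,X):
    p=np.array(c['R'])@np.array(X)+np.array(c['t']); return foc(c)*p[0]/p[2]+c['cx'],foc(c)*p[1]/p[2]+c['cy']
E
python3 - <<'E'
from h import *
for n in ['scene','top','wrist']:
    c=snap(n,n+'0.png'); print(n,c['fovy'],c['cx'],c['cy'],(-np.array(c['R']).T@c['t']).round(1), [k for k in c])
print(get_obs()); print(grip_point_offset if not callable(grip_point_offset) else grip_point_offset())
E
```

```text
scene 53.07640644616922 316.0342340148067 236.568641212979 [1156.1  332.6  902.9] ['image', 'fovy', 'cx', 'cy', 'R', 't']
top 45.48297421838376 317.5444943261844 233.53305758435695 [ 319.   -59.9 1205.9] ['image', 'fovy', 'cx', 'cy', 'R', 't']
wrist 58.12090694499062 327.0530042207216 238.28102110783703 [ 52.6 526.6 373.3] ['image', 'fovy', 'cx', 'cy', 'R', 't']
{'clock': 0.15, 'qpos': array([ 6.40919514e+01,  1.79513234e+01,  8.58410673e+01, -5.48272353e-04,
        7.62622311e+01, -1.27988633e+01]), 'joint_velocities': array([-0.05539183, -0.07685059, -0.18604468, -0.00991367, -0.08460231,
       -0.00443271]), 'joint_torque': array([ 9.29144007e-04, -4.12370360e+01, -2.59795833e+01, -1.70644471e-04,
        3.35146207e-03, -7.82620987e-05]), 'tcp_pos': array([118.99750377, 511.14915634, 230.89264213]), 'tcp_rot': array([[-9.73940095e-01,  2.26805039e-01, -4.08174736e-04],
       [ 2.26805316e-01,  9.73939734e-01, -8.61576719e-04],
       [ 2.02127653e-04, -9.31700311e-04, -9.99999546e-01]]), 'ft_force': array([ 0.39863051,  0.28232878, -0.3597324 ]), 'wrist_torque': array([-0.04028009,  0.01409768, -0.01811193]), 'finger_gap': 85.3702504147889}
18.700000000000003
```

View pics/scene0.png

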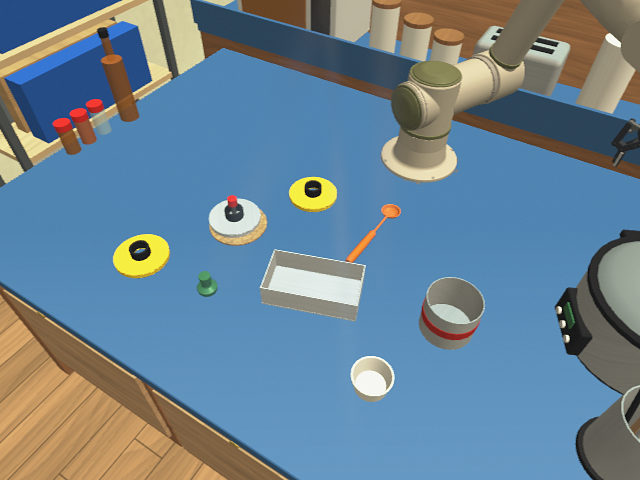

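View pics/top0.png

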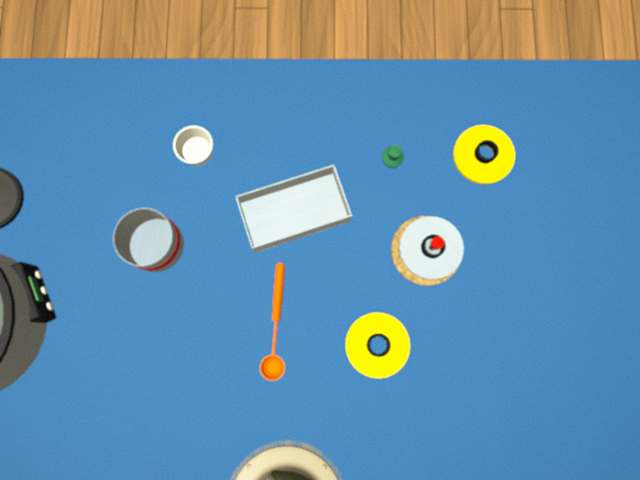

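View pics/wrist0.png

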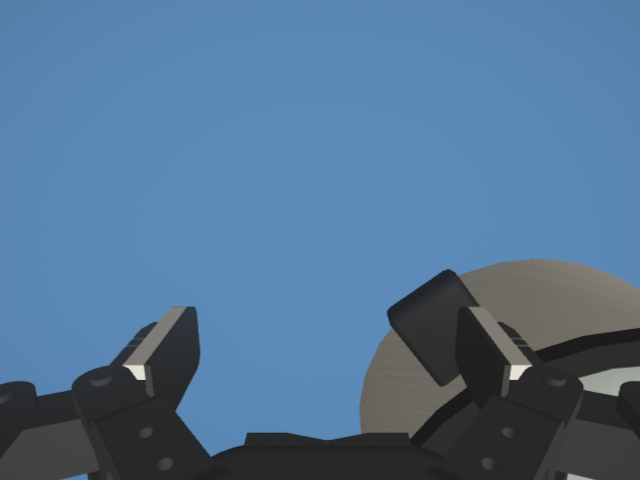

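The red-knobbed lid is at top (435,246) and scene (233,210). The yellow look-alikes are at top (485,153) and (378,345), and neither has a red knob. The can is at top (150,240) and the pan at (294,208). I'll confirm with a crop and measure.

```bash
python3 - <<'E'
from h import *
t=load('top0'); s=load('scene0')
it=cv2.cvtColor(t['image'],cv2.COLOR_RGB2BGR); 
a=cv2.resize(it[200:300,380:480],(400,400),interpolation=cv2.INTER_CUBIC)
b=cv2.resize(cv2.cvtColor(s['image'],cv2.COLOR_RGB2BGR)[170:270,190:290],(400,400),interpolation=cv2.INTER_CUBIC)
cv2.imwrite('pics/crop1.png',np.hstack([a,b]))
a=cv2.resize(it[195:285,100:190],(400,400),interpolation=cv2.INTER_CUBIC)
b=cv2.resize(it[150:260,225:365],(400,314),interpolation=cv2.INTER_CUBIC)
b=cv2.copyMakeBorder(b,0,86,0,0,cv2.BORDER_CONSTANT)
cv2.imwrite('pics/crop2.png',np.hstack([a,b]))
from scipy.optimize import least_squares
def red(c,box):
    x0,y0,x1,y1=box; h=cv2.cvtColor(c['image'][y0:y1,x0:x1],cv2.COLOR_RGB2HSV)
    m=((h[...,0]<8)|(h[...,0]>172))&(h[...,1]>150)&(h[...,2]>90)
    ys,xs=np.nonzero(m); return xs.mean()+x0,ys.mean()+y0,len(xs),xs.min()+x0,xs.max()+x0,ys.min()+y0,ys.max()+y0
rt=red(t,(380,200,480,300)); rs=red(s,(200,180,270,230)); print(rt,rs)
print(ray(t,rt[0],rt[1],85),ray(s,rs[0],rs[1],81))
r=least_squares(lambda X:np.r_[np.array(proj(t,X))-rt[:2],np.array(proj(s,X))-rs[:2]],[400,-200,80]); print(r.x,r.fun)
E
```

```text
(np.float64(436.8222222222222), np.float64(242.6074074074074), 135, np.int64(431), np.int64(443), np.int64(236), np.int64(248)) (np.float64(231.85393258426967), np.float64(200.92134831460675), 89, np.int64(227), np.int64(236), np.int64(195), np.int64(206))
[ 508.98584612 -298.43069831   85.        ] [ 510.65255387 -296.00076937   81.        ]
[ 509.51212068 -298.92027425   79.03731583] [-0.381936    0.23781487 -0.55036775 -0.1107211 ]
```

View pics/crop1.png

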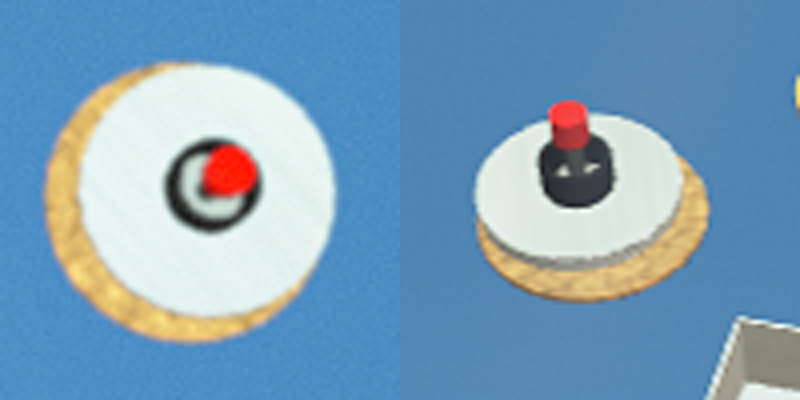

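View pics/crop2.png

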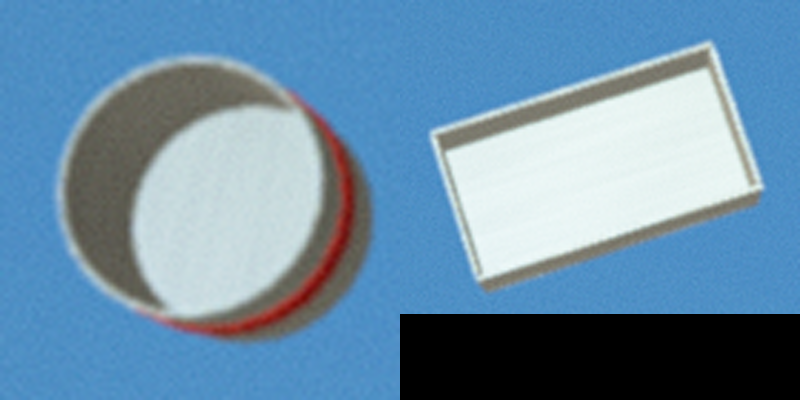

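The crop confirms it: a silver disc with the red knob through a black collar, on cork. The knob measures about (509.5,-298.8,80), against an expected z of 81. Next, the can and pan.

```bash
cat >> h.py <<'E'
from scipy.optimize import least_squares
def mask_obj(c,box,blurk=0):
    x0,y0,x1,y1=box; h=cv2.cvtColor(c['image'][y0:y1,x0:x1],cv2.COLOR_RGB2HSV)
    m=(~((h[...,0]>95)&(h[...,0]<120)&(h[...,1]>100))).astype(np.uint8)
    n,l,st,_=cv2.connectedComponentsWithStats(m); k=1+np.argmax(st[1:,4])
    ct=max(cv2.findContours((l==k).astype(np.uint8),0,1)[0],key=len)[:,0,:]
    return ct+[x0,y0]
def hullmodel(c,parts):
    P=[]
    for X in parts: P.append([proj(c,p) for p in X])
    return cv2.convexHull(np.array(np.concatenate(P),np.float32))
def circ(x,y,z,r,n=90):
    a=np.linspace(0,2*np.pi,n); return np.c_[x+r*np.cos(a),y+r*np.sin(a),0*a+z]
E
python3 - <<'E'
from h import *
t=load('top0'); s=load('scene0')
ct=mask_obj(t,(95,195,200,285)); cs=mask_obj(s,(405,265,500,360))
def res(c,ct,parts,off=.0):
    h=hullmodel(c,parts); return np.array([cv2.pointPolygonTest(h,(float(p[0]),float(p[1])),True)-off for p in ct])
def fc(p,v):
    parts=[circ(p[0],p[1],100,58.5),circ(p[0],p[1],0,58.5)]
    r=[]
    if 't' in v: r.append(res(t,ct,parts))
    if 's' in v: r.append(res(s,cs,parts))
    return np.concatenate(r)
for v in ['t','s','ts']:
    r=least_squares(fc,[400,230],args=(v,),diff_step=1e-3,loss='soft_l1'); print('can',v,r.x.round(1),np.abs(r.fun).mean(),r.fun.mean())
pt=mask_obj(t,(225,155,362,258)); ps=mask_obj(s,(255,245,372,325))
def fp(p,v):
    a=p[2];R=np.array([[np.cos(a),-np.sin(a)],[np.sin(a),np.cos(a)]])
    q=np.array([[57.5,107.5],[-57.5,107.5],[-57.5,-107.5],[57.5,-107.5]])@R.T+p[:2]
    parts=[np.c_[q,[60]*4]]; parts.append(np.c_[(q-p[:2])*.97+p[:2],[0]*4]); r=[]
    if 't' in v: r.append(res(t,pt,parts))
    if 's' in v: r.append(res(s,ps,parts))
    return np.concatenate(r)
for v in ['t','s','ts']:
    r=least_squares(fp,[430,0,0.3],args=(v,),diff_step=1e-3,loss='soft_l1'); print('pan',v,r.x.round(3),np.abs(r.fun).mean(),r.fun.mean())
# lid disc top centre from top: cover disc z=6+18-? 
for n,(u,v) in dict(st=(393,156),ram=(193,140),y1=(485,153),y2=(378,345),spoonhead=(272,368),spoonend=(280,265)).items(): print(n,ray(t,u,v,20).round(0))
E
```

```text
can t [517.2 282.7] 0.47836635121653864 0.25265209632170554
can s [518.3 285.2] 0.4155099794460249 0.1996996395691289
can ts [517.7 284.2] 0.5513740913494491 0.21851712575412402
pan t [484.807  -0.     92.651] 22.169132092309887 -16.838361960357105
pan s [5.90015e+02 0.00000e+00 3.35000e-01] 2.810958463945533 -1.6768637858294255
pan ts [587.558  -0.      3.472] 2.843590360999622 -1.0669312049983901
st [ 709. -224.   20.]
ram [744. 210.  20.]
y1 [ 717. -423.   20.]
y2 [ 308. -185.   20.]
spoonhead [262.  29.  20.]
spoonend [471.  16.  20.]
```

```bash
python3 - <<'E'
from h import *
t=load('top0'); s=load('scene0')
pt=mask_obj(t,(225,155,362,258)); ps=mask_obj(s,(255,245,372,325))
def res(c,ct,parts):
    h=hullmodel(c,parts); return np.array([cv2.pointPolygonTest(h,(float(p[0]),float(p[1])),True) for p in ct])
def fp(p,v):
    p=p-[0,1000,100]
    a=p[2];R=np.array([[np.cos(a),-np.sin(a)],[np.sin(a),np.cos(a)]])
    q=np.array([[57.5,107.5],[-57.5,107.5],[-57.5,-107.5],[57.5,-107.5]])@R.T+p[:2]
    parts=[np.c_[q,[60]*4]]; r=[]
    parts.append(np.c_[q,[0]*4])
    if 't' in v: r.append(res(t,pt,parts))
    if 's' in v: r.append(res(s,ps,parts))
    return np.concatenate(r)
for v in ['t','s','ts']:
    r=least_squares(fp,[588,980,100.3],args=(v,),diff_step=1e-4,loss='soft_l1'); print('pan',v,(r.x-[0,1000,100]).round(3),np.abs(r.fun).mean(),r.fun.mean())
E
python3 -m creep '[[0,0,0,-6.56],[0,0,0,-6.56],[-0.0163,-0.0337,0,0],[-0.0163,-0.0337,0,0],[-0.0163,-0.0337,0,0],[-0.0163,-0.0337,0,0]]'
```

```text
pan t [ 5.8997e+02 -1.0952e+01  3.2600e-01] 0.2547390559947965 -0.008289707351757571
pan s [ 5.90681e+02 -8.56400e+00  3.42000e-01] 1.7782467670608868 -1.2851533983314156
pan ts [ 5.90109e+02 -1.00060e+01  3.32000e-01] 1.1753789775516552 -0.6748382705501744
clock: 0.65
tcp_pos: [184.4, 375.0, 231.0]
tcp_rot: [[-1.0, -0.001, -0.0], [-0.001, 1.0, -0.0], [0.0, -0.0, -1.0]]
ft_force: [2.1, -0.4, 0.6]
finger_gap: 85.7
```

```bash
python3 -m creep '[[-0.0163,-0.0337,0,0],[-0.0163,-0.0337,0,0],[-0.0163,-0.0337,0,0],[-0.0163,-0.0337,0,0],[-0.0163,-0.0337,0,0],[-0.0163,-0.0337,0,0],[-0.0163,-0.0337,0,0],[-0.0163,-0.0337,0,0],[-0.0163,-0.0337,0,0],[-0.0163,-0.0337,0,0]]'
python3 -m creep '[[-0.0163,-0.0337,0,0],[-0.0163,-0.0337,0,0],[-0.0163,-0.0337,0,0],[-0.0163,-0.0337,0,0],[-0.0163,-0.0337,0,0],[-0.0163,-0.0337,0,0],[-0.0163,-0.0337,0,0],[-0.0163,-0.0337,0,0],[-0.0163,-0.0337,0,0],[0,0,0,0]]'
```

```text
clock: 1.48
tcp_pos: [347.6, 37.6, 231.4]
tcp_rot: [[-1.0, 0.0, 0.0], [0.0, 1.0, -0.0], [-0.0, -0.0, -1.0]]
ft_force: [0.0, 1.1, 0.2]
finger_gap: 85.7
clock: 2.32
tcp_pos: [495.1, -268.6, 229.6]
tcp_rot: [[-1.0, 0.003, -0.001], [0.003, 1.0, -0.0], [0.001, -0.0, -1.0]]
ft_force: [0.8, 0.2, 0.2]
finger_gap: 85.7
```

```bash
python3 -m creep '[[-0.0144,-0.0302,0,0],[0,0,0.03,0],[0,0,0.03,0],[0,0,0.02,0],[0,0,0,0]]'
python3 - <<'E'
from h import *
c=snap('wrist','w1.png'); o=get_obs(); print(o['tcp_pos'],(-np.array(c['R']).T@c['t']))
print('knob expected',proj(c,[509.5,-298.8,81]),'tcp axis at knob z',proj(c,[o['tcp_pos'][0],o['tcp_pos'][1],81]))
x=c['image']; h=cv2.cvtColor(x,cv2.COLOR_RGB2HSV); m=((h[...,0]<8)|(h[...,0]>172))&(h[...,1]>150)&(h[...,2]>90)
ys,xs=np.nonzero(m); print(xs.mean(),ys.mean(),xs.min(),xs.max(),ys.min(),ys.max())
E
```

```text
clock: 2.73
tcp_pos: [506.8, -292.4, 146.8]
tcp_rot: [[-1.0, -0.0, -0.006], [-0.0, 1.0, 0.006], [0.006, 0.006, -1.0]]
ft_force: [-0.4, -0.3, 0.1]
finger_gap: 85.1
[ 507.80113394 -293.13892567  149.72783592] [ 439.50202589 -293.35210486  289.68542347]
knob expected (np.float64(314.62205639950366), np.float64(262.5934802994167)) tcp axis at knob z (np.float64(325.7440836439213), np.float64(259.3944463133827))
317.4803001876173 271.05003126954347 294 340 250 292
```

View pics/w1.png

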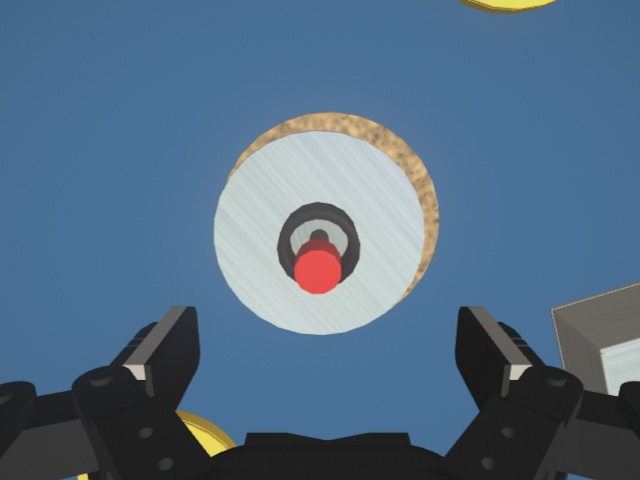

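```bash
python3 -m creep '[[0,0,0,0],[0,0,0,0]]'
python3 - <<'E'
from h import *
c=snap('wrist','w2.png'); o=get_obs(); print(o['tcp_pos'])
x=c['image']; h=cv2.cvtColor(x,cv2.COLOR_RGB2HSV)
m=((h[...,0]<8)|(h[...,0]>172))&(h[...,1]>150)&(h[...,2]>215)
ys,xs=np.nonzero(m); print(xs.mean(),ys.mean(),xs.min(),xs.max(),ys.min(),ys.max())
print(ray(c,xs.mean(),ys.mean(),92))
print(proj(c,[509.5,-298.8,92]))
print(h[265:285:5,318])
E
```

```text
clock: 2.95
tcp_pos: [509.2, -294.3, 153.2]
tcp_rot: [[-1.0, -0.0, 0.002], [-0.0, 1.0, -0.002], [-0.002, -0.002, -1.0]]
ft_force: [-0.6, -0.4, -0.7]
finger_gap: 85.3
[ 509.10940466 -294.2666034   153.12494606]
322.31383344803857 261.83069511355814 301 344 242 282
[ 510.43409316 -297.19749031   92.        ]
(np.float64(319.0826762294968), np.float64(260.04742242640566))
[[  1 167 232]
 [  1 168 232]
 [  1 168 232]
 [  1 168 232]]
```

```bash
python3 -m creep '[[-0.001,-0.0035,0.02,0],[0,0,0.02,0],[0,0,0.02,0],[0,0,0.01,0],[0,0,0,0],[0,0,0,0],[0,0,0,0],[0,0,0,0]]'
python3 - <<'E'
from h import *
c=snap('wrist','w3.png'); o=get_obs(); print(o['tcp_pos'])
x=c['image']; h=cv2.cvtColor(x,cv2.COLOR_RGB2HSV)
m=((h[...,0]<8)|(h[...,0]>172))&(h[...,1]>150)&(h[...,2]>215)
ys,xs=np.nonzero(m); print(xs.mean(),ys.mean(),xs.min(),xs.max(),ys.min(),ys.max())
print(ray(c,xs.mean(),ys.mean(),92))
E
```

```text
clock: 3.67
tcp_pos: [510.1, -297.8, 82.8]
tcp_rot: [[-1.0, -0.0, 0.002], [-0.0, 1.0, -0.002], [-0.002, -0.002, -1.0]]
ft_force: [0.8, -0.1, 0.2]
finger_gap: 85.5
[ 510.00420834 -297.74729655   82.52839127]
330.1603805640503 326.23819232076113 299 361 298 355
[ 510.30892967 -297.12237116   92.        ]
```

View pics/w3.png

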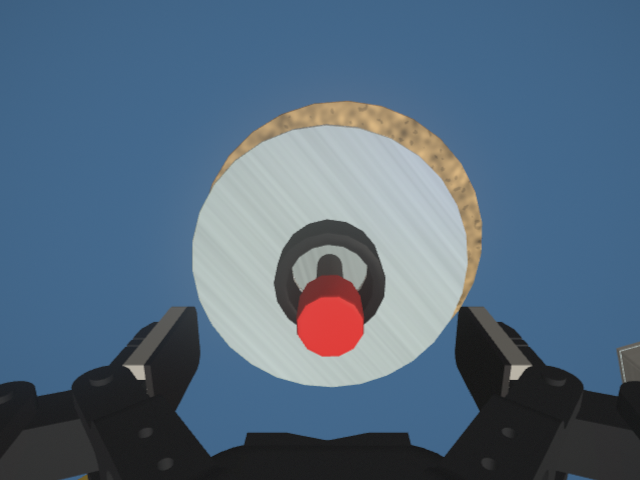

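```bash
python3 -m creep '[[0,0,0.01,0],[0,0,0.009,0],[0,0,0,0],[0,0,0,0],[0,0,0,0],[0,0,0,0]]'
python3 -m creep '[[0,0,0,0],[0,0,0,0],[0,0,0,0],[0,0,0,0],[0,0,0,0],[0,0,0,0],[0,0,0,0],[0,0,0,0]]' 0 60
```

```text
clock: 4.22
tcp_pos: [509.7, -297.5, 62.5]
tcp_rot: [[-1.0, -0.0, 0.0], [-0.0, 1.0, -0.0], [-0.0, -0.0, -1.0]]
ft_force: [0.3, -0.1, -0.1]
finger_gap: 85.5
clock: 4.88
tcp_pos: [509.6, -297.3, 62.5]
tcp_rot: [[-1.0, -0.0, 0.0], [-0.0, 1.0, 0.0], [-0.0, 0.0, -1.0]]
ft_force: [-0.2, 2.3, 3.1]
finger_gap: 22.4
```

```bash
python3 -m creep '[[0,0,0,0],[0,0,0,0]]'
python3 -m creep '[[0,0,-0.005,0],[0,0,-0.015,0],[0,0,-0.02,0],[0,0,-0.02,0],[0,0,-0.02,0],[0,0,0,0],[0,0,0,0],[0,0,0,0]]'
python3 - <<'E'
from h import *
c=snap('wrist','w4.png'); snap('scene','s4.png'); o=get_obs(); print(o['tcp_pos'],o['ft_force'],o['wrist_torque'])
s=load('s4'); cv2.imwrite('pics/s4c.png',cv2.cvtColor(cv2.resize(s['image'][120:270,170:370],(800,600)),4))
E
```

```text
clock: 5.05
tcp_pos: [509.6, -297.3, 62.5]
tcp_rot: [[-1.0, -0.0, 0.0], [-0.0, 1.0, 0.0], [-0.0, 0.0, -1.0]]
ft_force: [0.1, 3.2, 3.6]
finger_gap: 22.1
clock: 5.72
tcp_pos: [509.0, -297.0, 140.7]
tcp_rot: [[-1.0, -0.0, -0.002], [-0.0, 1.0, 0.002], [0.002, 0.002, -1.0]]
ft_force: [0.0, 1.1, -3.6]
finger_gap: 22.5
[ 508.97536291 -296.987675    140.58891443] [-0.70295545  0.05136275 -2.41906483] [-0.05461225 -0.0043383   0.00351389]
```

View pics/w4.png

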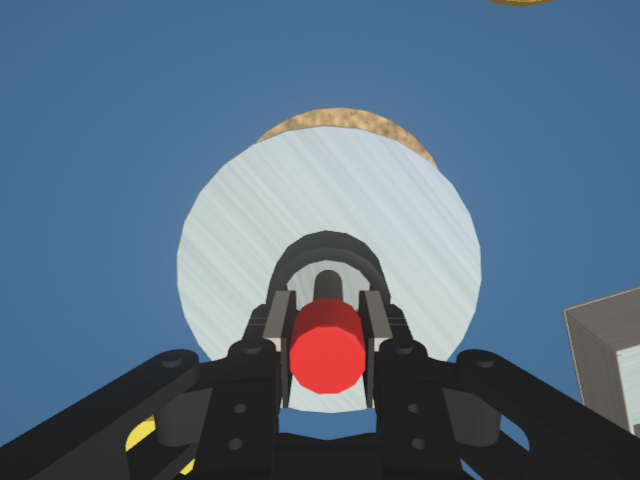

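View pics/s4c.png

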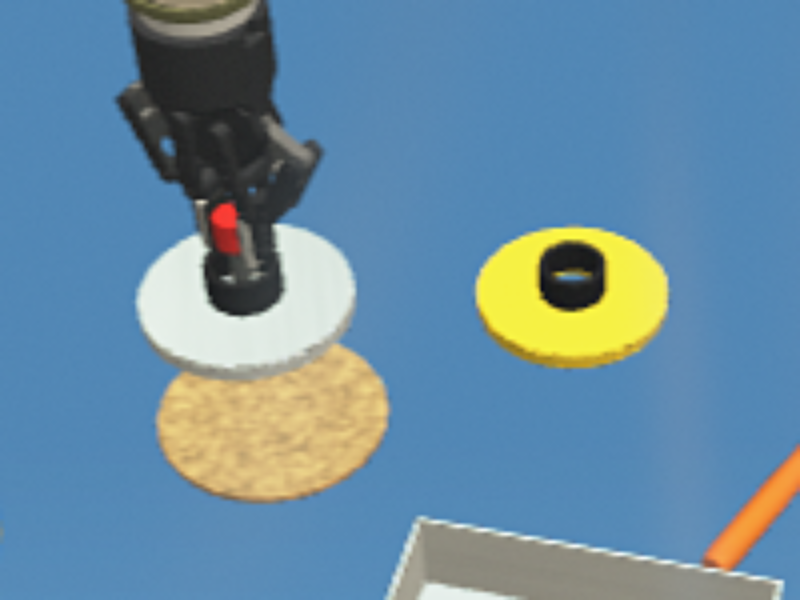

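```bash
python3 -m creep '[[0,0,-0.015,0],[0,0,-0.025,0],[0,0,-0.025,0],[0,0.01,-0.015,0],[0,0.02,0,0],[0,0.03,0,0],[0,0.03,0,0],[0,0.03,0,0],[0,0.03,0,0],[0,0.03,0,0]]'
python3 -m creep '[[0,0.03,0,0],[0,0.03,0,0],[0,0.03,0,0],[0,0.03,0,0],[0,0.03,0,0],[0,0.03,0,0],[0,0.03,0,0],[0,0.03,0,0],[-0.004,0.02,0,0],[-0.004,0.01,0,0]]'
python3 -m creep '[[0,0.005,0,0],[0,0,0,0],[0,0,0,0],[0,0,0,0],[0,0,0,0],[0,0,0,0]]'
python3 - <<'E'
from h import *
c=snap('wrist','w5.png'); o=get_obs(); print(o['tcp_pos'],o['ft_force'],proj(c,[517.8,283.6,100]))
E
```

```text
clock: 6.65
tcp_pos: [509.0, -115.9, 221.2]
tcp_rot: [[-1.0, 0.0, -0.002], [0.0, 1.0, 0.001], [0.002, 0.001, -1.0]]
ft_force: [0.8, 0.5, -3.1]
finger_gap: 22.0
clock: 7.48
tcp_pos: [516.9, 154.9, 221.3]
tcp_rot: [[-1.0, -0.002, -0.002], [-0.002, 1.0, 0.0], [0.002, 0.0, -1.0]]
ft_force: [-0.4, -0.1, -3.2]
finger_gap: 22.4
clock: 7.98
tcp_pos: [517.5, 156.9, 222.3]
tcp_rot: [[-1.0, 0.001, 0.0], [0.001, 1.0, -0.0], [-0.0, -0.0, -1.0]]
ft_force: [0.9, -1.0, -3.7]
finger_gap: 22.4
[517.52219946 157.02741285 222.35452828] [-0.26552548  0.36143195 -2.57364652] (np.float64(528.1460984874832), np.float64(229.16410856282377))
```

View pics/w5.png

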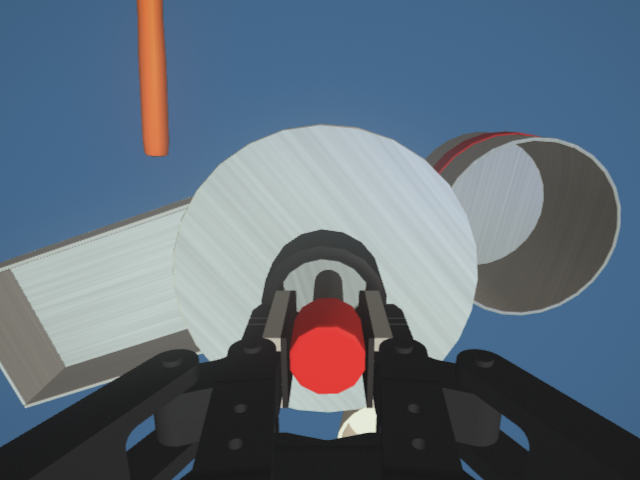

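The lids hang nested and level. The can's rim arc runs from about (540,138) through (620,215) to (500,314). I'll fit the rim centre from that arc.

```bash
python3 - <<'E'
from h import *
c=load('w5'); im=c['image']
h=cv2.cvtColor(im,cv2.COLOR_RGB2HSV)
b=((h[...,0]>95)&(h[...,0]<120)&(h[...,1]>90)).astype(np.uint8)
ct=max(cv2.findContours(1-b,0,1)[0],key=len)[:,0,:].astype(float)
P=np.array([p for p in ct if p[0]>545 and p[1]<310 or (p[0]>500 and p[1]>260)])
P=P[(P[:,1]<330)]
print(len(P),P.min(0),P.max(0))
W=np.array([ray(c,*p,100) for p in P])[:,:2]
def f(q): return np.hypot(W[:,0]-q[0],W[:,1]-q[1])-q[2]
r=least_squares(f,[518,284,58.5],loss='soft_l1'); print(r.x,np.abs(r.fun).max())
r=least_squares(lambda q:np.hypot(W[:,0]-q[0],W[:,1]-q[1])-58.5,[518,284],loss='soft_l1'); print(r.x,np.abs(r.fun).max())
m=((h[...,0]<8)|(h[...,0]>172))&(h[...,1]>150)&(h[...,2]>215)
m[:,420:]=0;m[:,:250]=0
ys,xs=np.nonzero(m); print(xs.mean(),ys.mean()); o=get_obs()
print(ray(c,xs.mean(),ys.mean(),o['tcp_pos'][2]+18.5+11),o['tcp_pos'])
E
```

```text
266 [501. 137.] [620. 315.]
[518.8294729  283.09118124  57.99178843] 0.5359912796717339
[518.7525794  282.45424284] 0.810561254783174
327.13490419471776 359.90730191610567
[518.25732549 156.58192194 251.85452828] [517.52219946 157.02741285 222.35452828]
```

```bash
python3 -m creep '[[0,0.01,0,0],[0,0.02,0,0],[0,0.025,0,0],[0,0.025,0,0],[0,0.02,0,0],[0,0.014,0,0],[-0.0003,0.0085,0,0],[0,0.004,0,0],[0,0,0,0],[0,0,0,0]]'
python3 -m creep '[[0,0,0.01,0],[0,0,0.015,0],[0,0,0.015,0],[0,0,0.01,0],[0,0,0.005,0],[0,0,0,0],[0,0,0,0],[0,0,0,0],[0,0,0,0],[0,0,0,0]]'
python3 - <<'E'
from h import *
c=snap('wrist','w6.png');s=snap('scene','s6.png'); o=get_obs(); print(o['tcp_pos'],o['ft_force'])
cv2.imwrite('pics/s6c.png',cv2.cvtColor(cv2.resize(s['image'][200:365,340:560],(800,600)),4))
E
```

```text
clock: 8.87
tcp_pos: [517.9, 283.5, 222.3]
tcp_rot: [[-1.0, 0.0, -0.0], [0.0, 1.0, -0.0], [0.0, -0.0, -1.0]]
ft_force: [0.2, 0.0, -3.8]
finger_gap: 22.6
clock: 9.7
tcp_pos: [518.0, 284.2, 167.9]
tcp_rot: [[-1.0, -0.0, 0.001], [-0.0, 1.0, 0.0], [-0.001, 0.0, -1.0]]
ft_force: [-0.4, -0.6, -2.9]
finger_gap: 22.2
[517.83589789 284.15595357 167.64707147] [-0.75209525 -0.108687   -3.50516474]
```

View pics/s6c.png

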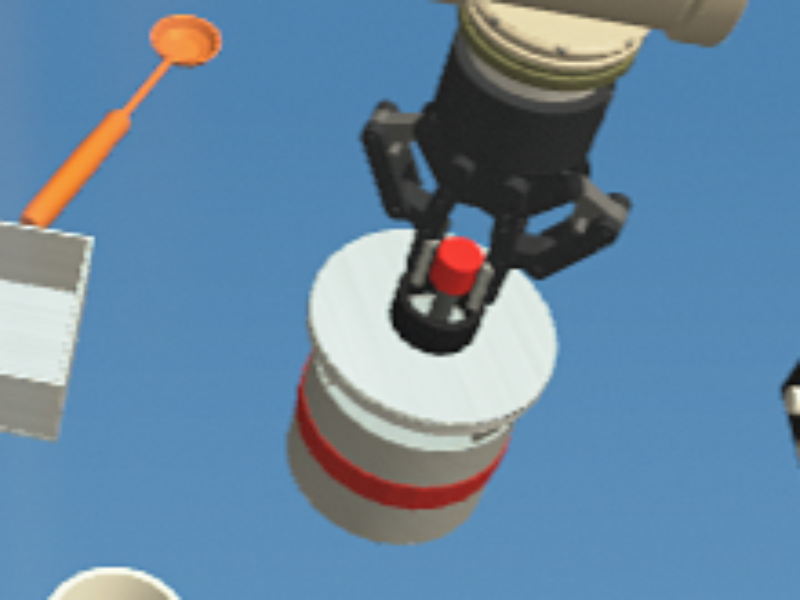

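View pics/w6.png

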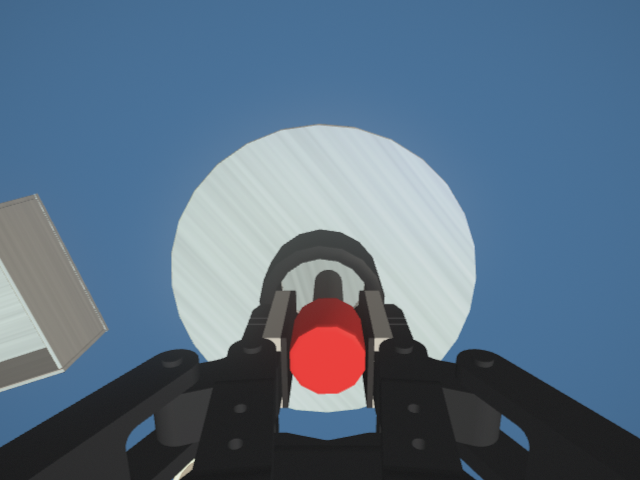

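```bash
python3 -m creep '[[0,-0.0008,0.005,0],[0,0,0.004,0],[0,0,0.003,0],[0,0,0.003,0],[0,0,0.002,0],[0,0,0,0],[0,0,0,0]]'
python3 -m creep '[[0,0,0.002,0],[0,0,0.002,0],[0,0,0.001,0],[0,0,0,0],[0,0,0,0]]'
```

```text
clock: 10.38
tcp_pos: [517.7, 283.3, 150.2]
tcp_rot: [[-1.0, -0.0, -0.0], [-0.0, 1.0, -0.0], [0.0, -0.0, -1.0]]
ft_force: [0.3, -0.2, -1.9]
finger_gap: 22.5
clock: 10.8
tcp_pos: [517.7, 283.3, 145.2]
tcp_rot: [[-1.0, -0.0, -0.0], [-0.0, 1.0, -0.0], [0.0, -0.0, -1.0]]
ft_force: [-0.9, -0.3, -2.3]
finger_gap: 22.3
```

```bash
python3 -m creep '[[0,0,0.002,0],[0,0,0.002,0],[0,0,0.001,0],[0,0,0,0],[0,0,0,0],[0,0,0,0]]'
python3 -m creep '[[0,0,0.001,0],[0,0,0,0],[0,0,0,0]]'
python3 -m creep '[[0,0,0.001,0],[0,0,0,0],[0,0,0,0],[0,0,0,0]]'
```

```text
clock: 11.3
tcp_pos: [517.8, 283.3, 140.4]
tcp_rot: [[-1.0, -0.0, 0.0], [-0.0, 1.0, -0.0], [-0.0, -0.0, -1.0]]
ft_force: [-0.2, -0.4, -2.6]
finger_gap: 22.2
clock: 11.55
tcp_pos: [517.7, 283.3, 139.3]
tcp_rot: [[-1.0, -0.0, -0.0], [-0.0, 1.0, -0.0], [0.0, -0.0, -1.0]]
ft_force: [-0.1, -0.6, -3.4]
finger_gap: 22.2
clock: 11.88
tcp_pos: [517.9, 283.5, 138.6]
tcp_rot: [[-1.0, -0.0, 0.001], [-0.0, 1.0, 0.0], [-0.001, 0.0, -1.0]]
ft_force: [-0.1, 1.5, -0.4]
finger_gap: 22.2
```

Contact starts at 138.6, right where the rim is expected. One more millimetre, then look before releasing.

```bash
python3 -m creep '[[0,0,0.0006,0],[0,0,0,0],[0,0,0,0],[0,0,0,0]]'
python3 - <<'E'
from h import *
s=snap('scene','s7.png'); o=get_obs(); print(o['tcp_pos'],o['ft_force'])
cv2.imwrite('pics/s7c.png',cv2.cvtColor(cv2.resize(s['image'][230:350,390:550],(800,600)),4))
E
```

```text
clock: 12.22
tcp_pos: [517.9, 283.6, 138.3]
tcp_rot: [[-1.0, -0.0, 0.001], [-0.0, 1.0, 0.001], [-0.001, 0.001, -1.0]]
ft_force: [-1.5, 2.2, 5.2]
finger_gap: 22.3
[517.92863722 283.58880427 138.35494666] [-0.50465921  3.17287601  5.56631682]
```

View pics/s7c.png

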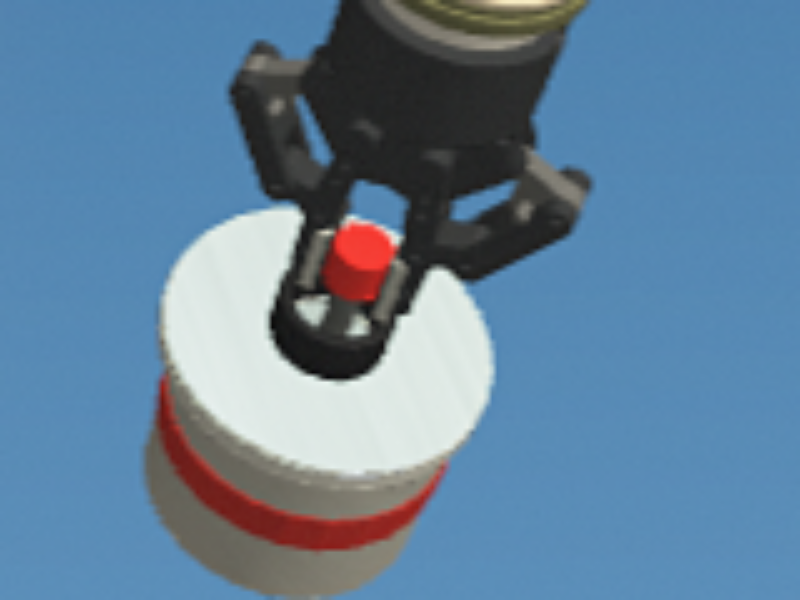

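Seated flat: the contact force is +5.5 N and the skirt overlaps the rim. Releasing.

```bash
python3 -m creep '[[0,0,0,0],[0,0,0,0],[0,0,0,0],[0,0,0,0],[0,0,0,0],[0,0,0,0],[0,0,0,0],[0,0,0,0]]' 0.8
python3 -m creep '[[0,0,-0.02,0],[0,0,-0.03,0],[0,0,-0.03,0],[0,0,-0.02,0],[0,0,0,0],[0,0,0,0],[0,0,0,0],[0,0,0,0]]' 0.7
python3 - <<'E'
from h import *
c=snap('wrist','w8.png');o=get_obs(); print(o['tcp_pos'],o['ft_force'],o['finger_gap'])
h=cv2.cvtColor(c['image'],cv2.COLOR_RGB2HSV)
m=((h[...,0]<8)|(h[...,0]>172))&(h[...,1]>150)&(h[...,2]>215)
ys,xs=np.nonzero(m); print(xs.mean(),ys.mean(),ray(c,xs.mean(),ys.mean(),168))
E
```

```text
clock: 12.93
tcp_pos: [517.7, 283.3, 137.7]
tcp_rot: [[-1.0, -0.0, -0.0], [-0.0, 1.0, -0.0], [0.0, -0.0, -1.0]]
ft_force: [-0.4, -0.4, 0.8]
finger_gap: 68.6
clock: 13.6
tcp_pos: [517.3, 283.1, 236.3]
tcp_rot: [[-1.0, -0.0, -0.002], [-0.0, 1.0, -0.001], [0.002, -0.001, -1.0]]
ft_force: [-0.6, -0.4, -0.8]
finger_gap: 59.8
[517.36231249 283.14613953 236.3971007 ] [ 0.35886626 -0.45914853 -0.89463222] 59.801046729658275
328.40277777777777 258.34576023391816 [518.76091448 283.34269439 168.        ]
```

View pics/w8.png

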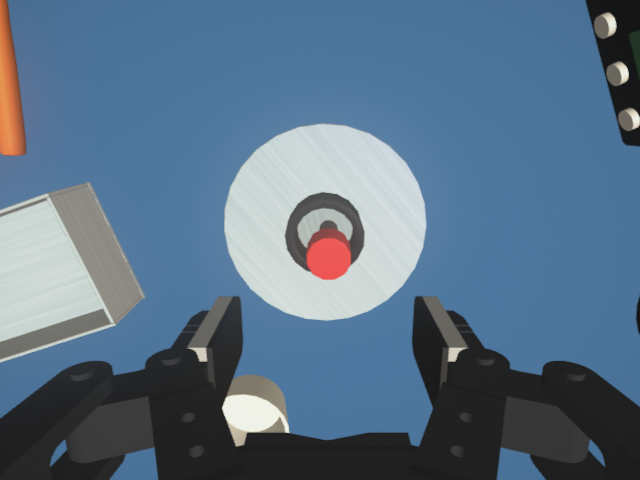

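```bash
python3 - <<'E'
from h import *
c=load('w8'); h=cv2.cvtColor(c['image'],cv2.COLOR_RGB2HSV)
m=((h[...,2]<75)).astype(np.uint8)[150:300,260:400]
n,l,st,_=cv2.connectedComponentsWithStats(m); k=1+np.argmax(st[1:,4]); ys,xs=np.nonzero(l==k)
print(xs.min()+260,xs.max()+260,ys.min()+150,ys.max()+150)
for X,r,z in [((518.4,283.3),24,131)]:
    p=np.array([proj(c,q) for q in circ(*X,z,r)]); print(p.min(0),p.max(0))
ct=mask_obj(c,(200,100,450,325)); W=np.array([ray(c,*p,107) for p in ct if p[1]<300])[:,:2]
r=least_squares(lambda q:np.hypot(W[:,0]-q[0],W[:,1]-q[1])-q[2],[518,284,66],loss='soft_l1'); print('cover',r.x)
E
python3 -m creep '[[-0.0005,0,0.03,0],[0,0,0.03,0],[0,0,0.03,0],[0,0,0.015,0],[0,0,0.005,0],[0,0,0,0],[0,0,0,0],[0,0,0,0],[0,0,0,0]]'
```

```text
351 353 243 247
[287.99313332 198.566249  ] [368.55441679 276.20576764]
cover [517.81962602 280.92515322  65.56489778]
clock: 14.4
tcp_pos: [518.8, 283.5, 129.0]
tcp_rot: [[-1.0, -0.0, 0.002], [-0.0, 1.0, 0.001], [-0.002, 0.001, -1.0]]
ft_force: [-0.4, 0.5, 0.2]
finger_gap: 59.8
```

```bash
python3 -m creep '[[0.0005,-0.0011,0.008,0],[0,0,0.006,0],[0,0,0.004,0],[0,0,0.003,0],[0,0,0,0],[0,0,0,0],[0,0,0,0]]'
python3 - <<'E'
from h import *
c=snap('wrist','w9.png');s=snap('scene','s9.png');o=get_obs(); print(o['tcp_pos'],o['ft_force'],o['finger_gap'])
cv2.imwrite('pics/s9c.png',cv2.cvtColor(cv2.resize(s['image'][230:350,390:550],(800,600)),4))
E
```

```text
clock: 14.98
tcp_pos: [517.9, 282.2, 106.9]
tcp_rot: [[-1.0, -0.0, 0.0], [-0.0, 1.0, 0.0], [-0.0, 0.0, -1.0]]
ft_force: [0.0, 0.3, 0.0]
finger_gap: 60.0
[517.87864677 282.26961917 106.98378978] [0.54160434 0.46543868 1.11133159] 59.891156513200634
```

View pics/s9c.png

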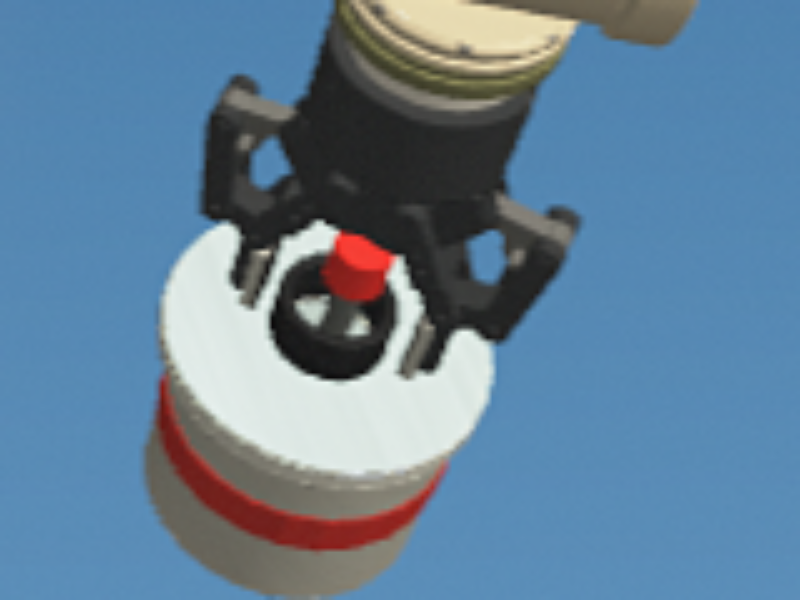

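View pics/w9.png

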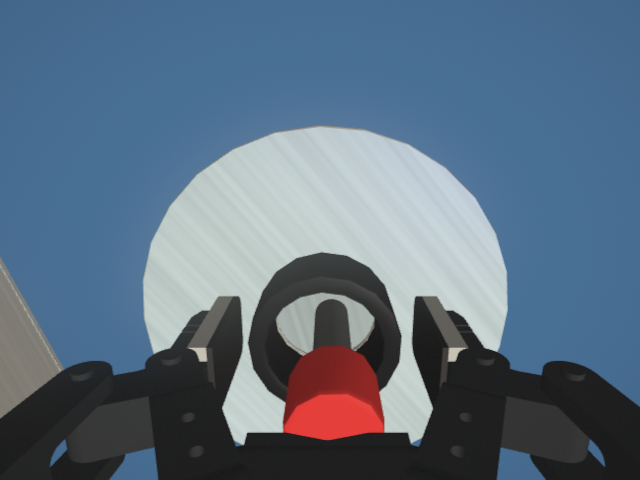

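```bash
python3 -m creep '[[0,0,0,0],[0,0,0,0],[0,0,0,0],[0,0,0,0],[0,0,0,0],[0,0,0,0]]' 0.45 50
python3 -m creep '[[0,0,0,0],[0,0,0,0],[0,0,0,0],[0,0,0,0]]' 0 50
python3 - <<'E'
from h import *
c=snap('wrist','w10.png');s=snap('scene','s10.png');o=get_obs(); print(o['tcp_pos'],o['ft_force'],o['finger_gap'])
a=cv2.resize(s['image'][230:350,390:550],(480,360)); cv2.imwrite('pics/s10c.png',cv2.cvtColor(a,4))
E
```

```text
clock: 15.58
tcp_pos: [518.0, 282.3, 107.3]
tcp_rot: [[-1.0, -0.0, 0.001], [-0.0, 1.0, 0.0], [-0.001, 0.0, -1.0]]
ft_force: [-1.2, 0.3, 5.9]
finger_gap: 45.7
clock: 15.92
tcp_pos: [518.0, 282.3, 107.3]
tcp_rot: [[-1.0, -0.0, 0.001], [-0.0, 1.0, 0.0], [-0.001, 0.0, -1.0]]
ft_force: [-1.4, 0.3, 5.5]
finger_gap: 46.2
[518.00715429 282.34892173 107.29840654] [-1.45112715  0.2938361   6.26968612] 45.94091415804419
```

View pics/w10.png

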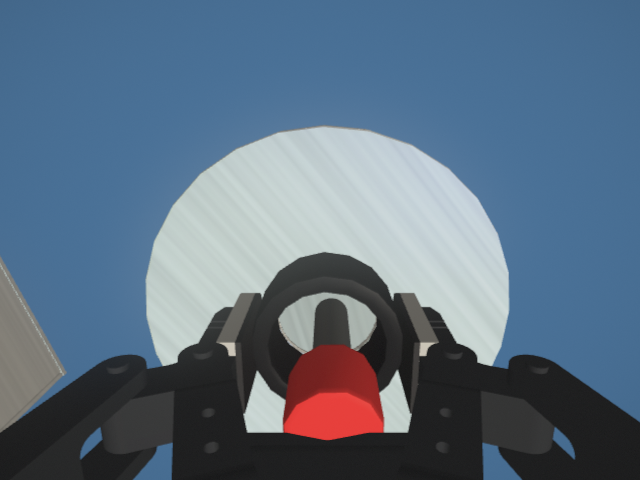

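View pics/s10c.png

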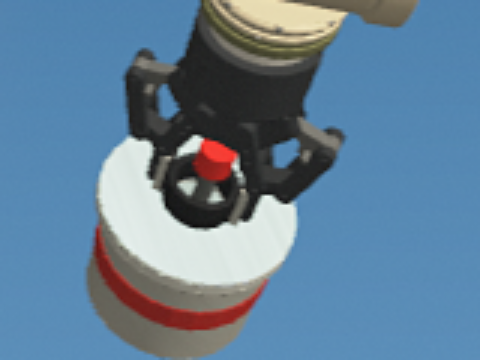

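```bash
python3 -m creep '[[0,0,-0.003,0],[0,0,-0.004,0],[0,0,-0.005,0],[0,0,0,0],[0,0,0,0],[0,0,0,0]]'
python3 - <<'E'
from h import *
s=snap('scene','s11.png');o=get_obs(); print(o['tcp_pos'],o['ft_force'],o['finger_gap'])
a=cv2.resize(s['image'][230:350,390:550],(640,480)); cv2.imwrite('pics/s11c.png',cv2.cvtColor(a,4))
E
```

```text
clock: 16.52
tcp_pos: [517.6, 282.2, 118.6]
tcp_rot: [[-1.0, -0.0, -0.0], [-0.0, 1.0, -0.0], [0.0, -0.0, -1.0]]
ft_force: [-0.5, -0.4, -1.1]
finger_gap: 46.2
[517.59712327 282.12962356 118.46424523] [-0.34818143  0.17722073 -1.65700549] 45.96327456787948
```

View pics/s11c.png

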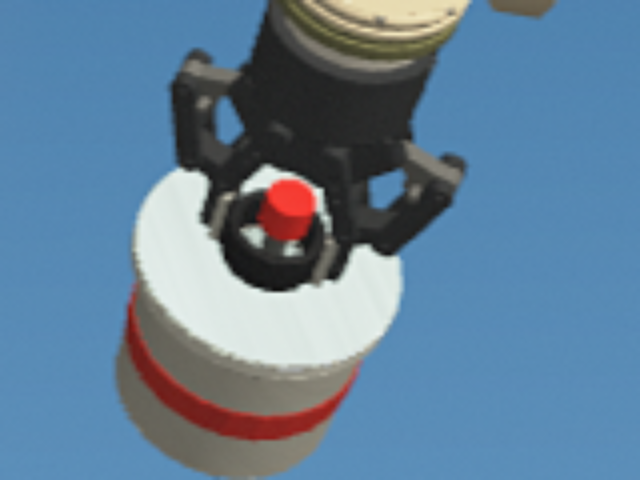

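The cover is lifting alone (about 1.1 N) and the knob stays put. Continue straight up.

```bash
python3 -m creep '[[0,0,-0.006,0],[0,0,-0.01,0],[0,0,-0.013,0],[0,0,-0.015,0],[0,0,-0.015,0],[0,0,-0.015,0],[0,0,-0.015,0],[0,0,-0.012,0],[0,0,-0.008,0],[0,0,-0.003,0]]'
python3 -m creep '[[0,0,0,0],[0,0,0,0],[0,0,0,0]]'
python3 - <<'E'
from h import *
s=snap('scene','s12.png');w=snap('wrist','w12.png');o=get_obs(); print(o['tcp_pos'],o['ft_force'],o['finger_gap'])
a=cv2.resize(s['image'][200:365,370:590],(640,480)); cv2.imwrite('pics/s12c.png',cv2.cvtColor(a,4))
E
```

```text
clock: 17.4
tcp_pos: [518.1, 282.3, 232.6]
tcp_rot: [[-1.0, -0.0, 0.002], [-0.0, 1.0, 0.001], [-0.002, 0.001, -1.0]]
ft_force: [-0.0, -0.1, -1.5]
finger_gap: 45.8
clock: 17.65
tcp_pos: [517.5, 282.1, 229.9]
tcp_rot: [[-1.0, -0.0, -0.001], [-0.0, 1.0, -0.0], [0.001, -0.0, -1.0]]
ft_force: [0.3, 0.5, -0.2]
finger_gap: 46.0
[517.54217575 282.12730834 230.04262879] [-0.62914618 -1.42012758 -0.7017977 ] 46.080536298840116
```

View pics/s12c.png

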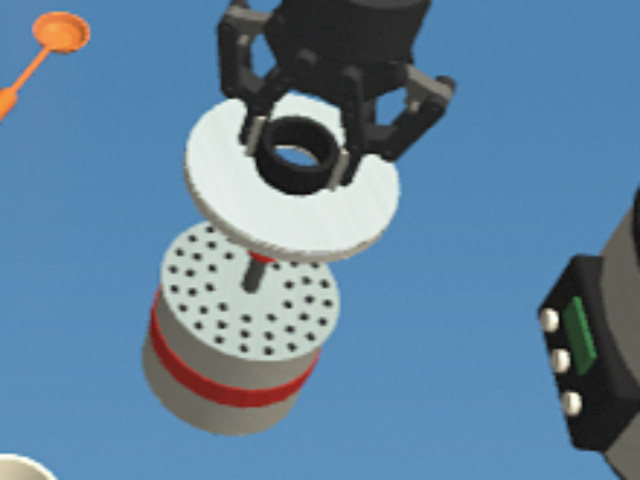

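View pics/w12.png

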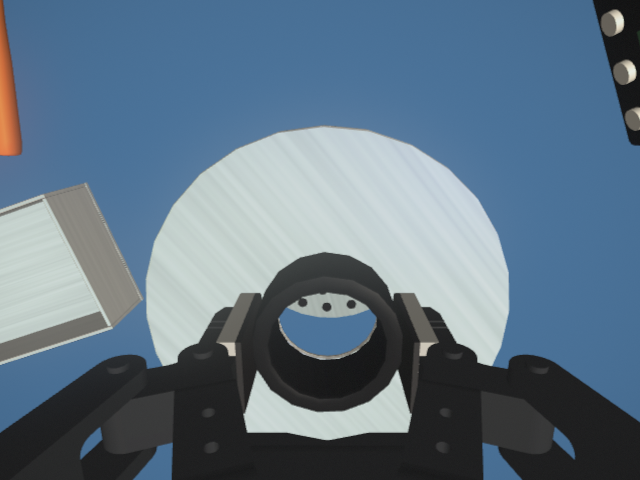

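```bash
python3 -m creep '[[-0.003,-0.01,0,0],[-0.005,-0.02,0,0],[-0.007,-0.03,0,0],[-0.0075,-0.03,0,0],[-0.0075,-0.03,0,0],[-0.0075,-0.03,0,0],[-0.0075,-0.03,0,0],[-0.0075,-0.03,0,0],[-0.0075,-0.03,0,0],[-0.006,-0.025,0,0]]'
python3 -m creep '[[-0.005,-0.017,0,0],[-0.002,-0.01,0.01,0],[0,0,0.015,0],[0,0,0.015,0],[0,0,0.012,0],[0,0,0.006,0],[0,0,0,0],[0,0,0,0],[0,0,0,0],[0,0,0,0]]'
python3 - <<'E'
from h import *
s=snap('scene','s13.png');w=snap('wrist','w13.png');t=snap('top','t13.png');o=get_obs(); print(o['tcp_pos'],o['ft_force'],o['finger_gap'],o['joint_velocities'].round(2),o['qpos'].round(0))
E
```

```text
clock: 18.58
tcp_pos: [583.9, 14.3, 230.5]
tcp_rot: [[-1.0, 0.001, -0.0], [0.001, 1.0, -0.0], [0.0, -0.0, -1.0]]
ft_force: [0.5, 0.9, -1.9]
finger_gap: 46.0
clock: 19.42
tcp_pos: [591.1, -9.8, 173.5]
tcp_rot: [[-1.0, -0.0, 0.001], [-0.0, 1.0, -0.0], [-0.001, -0.0, -1.0]]
ft_force: [-0.4, 0.6, -0.1]
finger_gap: 45.7
[590.93237657  -9.79061686 173.13682595] [-0.28921707 -0.519545   -0.91728478] 45.683425982440646 [ 0.01  0.2   0.16 -0.02 -0.03 -0.  ] [ -12.   29.   79.   -0.   72. -102.]
```

View pics/s13.png

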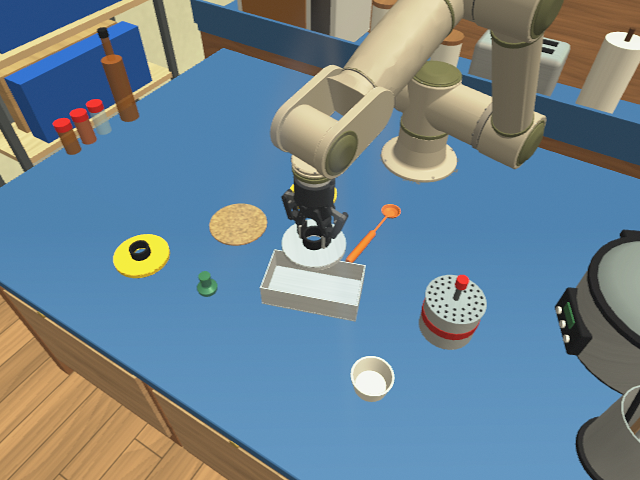

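View pics/t13.png

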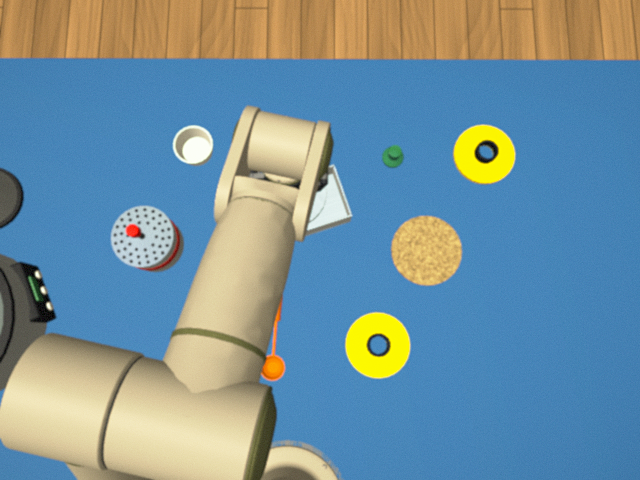

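View pics/w13.png

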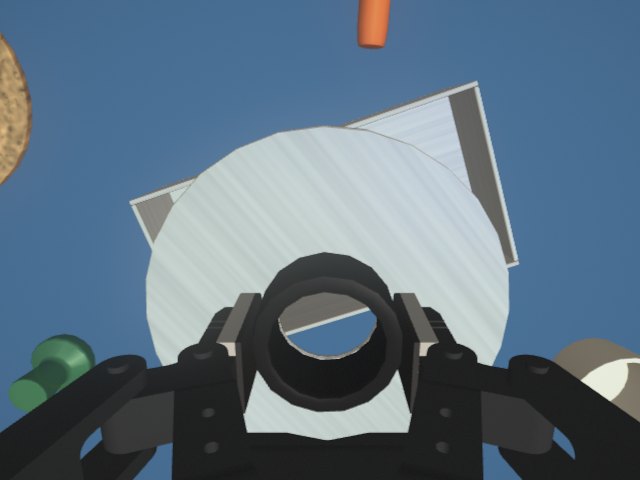

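```bash
python3 -m creep '[[0,0,0,0],[0,0,0,0],[0,0,0,0],[0,0,0,0],[0,0,0,0],[0,0,0,0]]'
python3 - <<'E'
from h import *
t=load('t13'); t0=load('top0'); w=load('w13')
print('pan corner px',ray(w,477,83,60),ray(w,518,264,60))
a=.328;R=np.array([[np.cos(a),-np.sin(a)],[np.sin(a),np.cos(a)]]); print(np.array([[57.5,107.5],[-57.5,107.5]])@R.T+[590,-10.5])
for q in [(160,190,200,290)]:pass
for nm,b in dict(ram=(165,118,225,172),stop=(375,135,412,175),can=(95,195,200,285)).items():
    A=mask_obj(t0,b);B=mask_obj(t,b);print(nm,A.max(0)-B.max(0),A.min(0)-B.min(0))
o=get_obs();print(o['tcp_pos'],o['finger_gap'],o['clock']); hand_in()
E
```

```text
clock: 20.07
tcp_pos: [590.8, -9.8, 172.7]
tcp_rot: [[-1.0, -0.0, -0.0], [-0.0, 1.0, 0.0], [0.0, 0.0, -1.0]]
ft_force: [0.6, 0.2, 0.3]
finger_gap: 46.4
pan corner px [504.68620622  73.45289494  60.        ] [611.48349729 109.10943723  60.        ]
[[609.80343397 109.79265981]
 [500.9342522   72.74537566]]
ram [0 0] [0 0]
stop [0 0] [0 0]
can [0 0] [2 2]
[590.78193503  -9.78815332 172.68188934] 46.4082783267313 20.0667
the job is handed in; nothing more can be done
```

The drippings can is ready to pour into, and I handed the job in at 20.1 s of the 48 s allowed. I don't know the verdict, because the hand-in doesn't report one.

I lifted the nested strainer and cover by the red knob and lowered them into the can. First contact came at the expected rim height. I released the knob, then gripped the black collar and lifted the cover straight off. The arm now holds the cover level over the middle of the loaf pan.

What the last checks showed:
- **Strainer:** it looks flat on the can in the scene and top pictures, with the knob clear. I judged this by eye; I didn't measure how well it is centred on the rim.
- **Cover:** the gripper is 1–2 mm from the measured pan centre, and the collar should be about 120 mm above the pan's rim. The fingers read 46 mm open on the 48 mm collar.
- **Pan:** two of its corners are within about 4 mm of where they were at the start.
- **Bystanders:** the ramekin and stopper outlines did not move in the top picture. I checked the spoon only by eye.
- **Can:** its outline shifted 2 pixels on one side only, because the strainer's wider flange now covers the rim.
- **Camera agreement:** the scene and top cameras disagreed by about 2–3 mm. I settled this with the wrist camera and the position of the knob when gripped.
- **Weight reading:** the wrist force read near zero at the end, within its noise of about 1 N for a cover that weighs about 1.1 N. That the cover is still held rests on the pictures and the finger opening.

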